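Mesh the fine-feed gear of a folding machine's side guide and wind the guide up to the pad

TASK

Couple the fine-feed gear of the folding machine's paper guide: press its black gear-change knob gently down while rocking it round until the teeth drop into mesh, and push it fully home, never forcing tooth against tooth and never winding the guide along on half-engaged teeth. Then turn the knob clockwise, as seen from above, until the pink pad sits square and snug, but not squeezed hard, between the sliding guide and the fixed guide, let go with the gear still home, and leave the clip tin, the spare pad, the screwdriver and the creasing bone where they lie.

Things in the scene. Friction and masses are not known exactly. Their poses are not given: they have to be found in the camera images.
- folder: Beige table-top paper folding machine, fixed, about 640 mm wide. Origin on the table under its feed deck; x points away from the robot across the deck, y to the left towards the folding head (y 190 to 460 mm, 220 mm high), z up. In front of the deck, at x -95, y 0 mm, a grey bracket (50 mm in x, 92 in y, top at z 170) carries the vertical spindle with the gear-change knob.
- deck (a point): Top of the aluminium feed deck above the machine's origin (z 80 mm), same axes; the deck spans x -40 to 230, y -170 to 160 mm. At its far side stands the steel fixed guide, flat near face at x 158 mm, 50 mm tall. Nothing within 150 mm of the knob is higher than the bracket's top.
- knob_grip (a point): Middle of the upright grip bar of the black gear-change knob, on the vertical spindle axis (folder x -95, y 0; z 207 mm with the knob up, 196 when home). The bar is 12 mm thick along this point's x, 46 long along its y, 28 tall (14 above and below), with a white mark on top, on a round flange 50 mm across. Grip it from above across the 12 mm. z points up.
- shift (a joint): How far the knob is pushed down, m: 0 up (gear out), 0.011 fully home on its stop. It stays where it is left; friction is 5 N, so about 3 N moves it down. The two rings of teeth meet tip to tip at about 0.004 when not in line, and are blocked solid at about 0.007.
- knob (a joint): Angle of knob and sleeve, rad, growing clockwise seen from above; at 0 the grip bar lies along the machine's y. Turns freely (0.02 N m) from -2.5 to 3.5 while the teeth are out of mesh.
- sleeve: Brass sleeve with three downward teeth on the spindle inside the bracket, turning with the knob. Origin on the spindle axis, at table height with the knob up, 11 mm lower when home in mesh. It is sprung: on tooth tips it yields upwards, pressing 3 N at first, 9 N at 3 mm, then solid. Over the gaps of the lower ring it drops in at once.
- lower_ring (a point): Centre of the lower steel ring's tooth tips, on the spindle axis: six upward teeth at 60 degree pitch, 22 mm mean radius, 8 mm deep; this point does not turn with it. In mesh there are about 4 degrees of play to either side. Its angular setting is unknown, differs every time and is never in line at the start. It drives the guide; friction holds it with about 0.13 N m.
- guide (a joint): Travel of the steel sliding guide towards the fixed guide, m: 0 at the start, growing along folder x. In mesh it moves 14 mm per radian of knob turned clockwise, after up to 9 degrees of play; it stays where it is left. At 0.012 exactly the pad's 105 mm remain between the two guide faces.
- guide_face (a point): Middle of the sliding guide's flat far face (110 mm wide, 44 mm tall), which pushes the pad; at folder x 41 mm plus the travel. Its axes are the machine's.
- pad: Pink glued pad block lying loose on the feed deck between the guides, 105 mm along its x, 148 along its y, 40 high, about 0.5 kg; origin at the centre of its underside. It starts a few millimetres short of the fixed guide and slightly askew; the sliding guide pushes it up to the fixed guide and squares it.
- clip_tin: Small blue round open tin, 48 mm across, 26 mm high, on the feed deck's near right corner; a bystander. Origin at the centre of its underside.
- spare_pad: Second pink pad, 105 x 148 x 40 mm, on the table at the right; a bystander. Origin at the centre of its underside.
- screwdriver: Screwdriver lying on the table at the right; a bystander. Origin under its middle.
- folder_bone: Ivory paper-creasing bone, 150 x 20 x 6 mm, lying on the spare pad; a bystander. Origin at the centre of its underside.
Things that resemble listed ones, but are neither listed nor needed, are in the scene too. Leave any red or yellow look-alike of the pad alone.

How it is judged (in metres and radians):
On the way, in this order (a step that is already met when the one before it is completed fails the run):
1. the gear is in mesh: knob fully home and the sleeve's teeth fully down in the gaps (value of joint shift above 0.0095 m and z of sleeve in the frame of folder below -0.0085 m), for 0.2 s.
2. the pad is square and snug between the guides (value of joint guide above 0.0103 m and x of pad in the frame of folder above 0.1033 m and angle between the x axis of pad and the x axis of folder, either way round below 0.025 rad), for 0.2 s.
At the end, for the whole second after the job is handed in: The knob is within 1.5 mm of its lower stop with the teeth down in the gaps; the guide is within 1.7 mm of nipping the pad against the fixed guide; the pad lies flat, square to the machine within 0.025 rad, within about 2 mm of the fixed guide and at rest (all of step 1 and all of step 2 and z of pad in the frame of folder between 0.077 and 0.083 m and linear speed of pad below 0.01 m/s); the robot touches nothing.
It fails at once if tooth pressed on tooth with more than 15 N while the knob is not yet home (within 2 mm) (contact force between sleeve and anything else above 15 N and value of joint shift below 0.009 m).
It fails at once if guide wound along by more than 1.5 mm while the knob is not yet home (within 2 mm) (distance of guide_face from where it was at the start of the episode above 0.0015 m and value of joint shift below 0.009 m).
It fails at once if pad squeezed by the guide with more than 25 N (contact force between guide and pad above 25 N).
It fails at once if clip tin, spare pad, screwdriver or bone moved by more than 15 mm (distance of any of clip_tin, spare_pad, screwdriver, folder_bone from where it was at the start of the episode above 0.015 m).
It also fails if it takes over 48 s, if anything falls off the work surface, if the arm or the gripper's body presses on something with over 40 N, if the wrist force passes 120 N, or if a joint passes its speed limit or range.

ROBOT

A 7-joint arm with a two-finger parallel gripper is mounted at the origin on the work surface. World frame = base frame: x ahead of the robot, y to its left, z up, the work surface at z = 0. Lengths are in m, angles in degrees, forces in N, time in s.
With the tool pointing down it reaches from about 0.4 to 0.875 m from the base axis. Payload 6.5 kg.
Tool frame: the origin (TCP) lies midway between the tips of the shut fingers; the grasp point (between the pads) lies 19 mm behind it; z points along the fingers, y is the line along which they close (so a half turn about z gives the same grasp; the last joint's range is limited). The gripper opens to 88 mm and grips with 3 to 60 N. Pads are 18 mm wide; open, the fingers measure 123 mm over their backs; the gripper's body (75 mm by 187 mm) begins 45 mm behind the grasp point.
Start: joints at [-68.766, 30.733, -0.252, 88.115, 0.149, 61.152, -4.079], TCP at [0.275, 0.589, 0.239] pointing down, gripper open.
Joint ranges: [-154.64, 154.64], [-21.42, 123.67], [-72.66, 72.17], [13.99, 137.28], [-74.86, 254.86], [10.95, 109.41], [-158.01, 158.01]. Speed limits (degrees/s): [136.94, 136.94, 180, 180, 180, 180, 180].

INTERFACE

Orientations are given as [roll, pitch, yaw] about the fixed x, y, z axes, in that order (R = Rz(yaw) Ry(pitch) Rx(roll)).
In Python, from bench import bot, viewer gives the robot as it stands. The module is installed in compiled form; this text tells all that it offers.
- The arm moves only by the tool arm_command, never from a script. Its arguments are lists of equal length, an entry for each row: "travel": the shift along the tool's x, y, z in units of 40 mm (1.0 is 40 mm), a list of three; "spin": the turn about the tool's z in units of 5 degrees (1.0 is 5 degrees); "jaw": the finger opening in mm, from 0 to 88.1. A call has exactly 10 rows; each row shifts and turns the commanded pose from where the row before left it, along the tool's axes as they then stand; what a row does not reach is not made up. A row lasts 1/12 s, in which the tool goes at most 41.7 mm and 7.16 degrees, less where a joint would pass 70% of its speed; a pose out of reach is approached as far as the arm can. A call is refused whole if a number of a shift passes 1 or a number of a turn 1, either way. A call with a gripper value outside its range is refused whole. The fingers move at their own pace and stop on an object; "squeeze" is the grip in N (left out, the last holds). Time passes only in rows, so rows that do not move let the fingers close, or fill a call up. It gives the time, the measured TCP pose, the force, the opening and the grip force at its end, in the units of the state.
- bot.get_state(): the state, without advancing time (a new reading comes with each control period).
- viewer.camera(name): name is "scene" or "top" or "wrist"; returns a dict with "color" (420x560x3 uint8, red, green, blue), "depth" (420x560 float32, m along the optical axis (not along the pixel's ray), 0 where there is no reading), "camera_matrix" (3x3 intrinsics, pixels), "R" (3x3) and "t" (3): a world point X has camera coordinates R X + t. Camera axes: x right, y down, z forward; pixel columns grow to the right and rows downward; lengths in m; the calibration is good to about 2 mm. A picture is of the moment at which its call begins.
- bot.close_job(): hands the job in; it is judged then, once.
The state is a dict: "time": time; "joints": joint angles; "qd": joint speeds; "effort": joint torques, N m; "position": TCP position; "eef_rot": TCP orientation; "contact_force": force on the tool from outside, world axes, zero at the start; "torque": the same for the moment, N m; "grip_width": finger opening in m; "grasp_force": force on a finger pad.
Only numpy, scipy, OpenCV 4.12 (cv2) and the standard library are available. Lean on these libraries where they do the work, as an engineer would, in place of code of your own. Each camera call takes 0.05 s, during which the arm holds its last target. There are 200 camera calls.

## Working session

There is one attempt and no reset: what is moved stays moved. The work goes in short steps, Python scripts to look and compute and a tool call to move; the robot and the scene stay as the last step left them, time stands still between calls to the robot, and variables do not carry over. Pictures are saved under pics/ and viewed, at most 10 in all, crops included, and the job is handed in when it is done.

Besides the shell and the picture viewer there is one more tool, called after "Call:" as name(argument=value, ...) on one line, values as JSON. arm_command: Moves the arm, as the interface text tells. Its arguments: {"type":"object","properties":{"travel":{"type":"array"},"spin":{"type":"array"},"jaw":{"type":"array"},"squeeze":{"type":"number"}},"required":["travel","spin","jaw"]}

```bash
mkdir -p pics
cat > h.py <<'E'
import numpy as np, cv2
from bench import bot, viewer
def pts(c):
    h,w=c["depth"].shape; u,v=np.meshgrid(np.arange(w),np.arange(h)); K=c["camera_matrix"]; d=c["depth"]
    P=np.stack([(u-K[0,2])/K[0,0]*d,(v-K[1,2])/K[1,1]*d,d],-1)
    return (P-c["t"])@c["R"]   # R^T (P-t)
def ray(c,u,v,z):
    r=c["R"].T@np.linalg.inv(c["camera_matrix"])@np.array([u,v,1.]); o=-c["R"].T@c["t"]
    return o+r*(z-o[2])/r[2]
def save(c,n,crop=None,s=1):
    im=c["color"][...,::-1]
    if crop: im=im[crop[1]:crop[3],crop[0]:crop[2]]
    cv2.imwrite("pics/"+n,cv2.resize(im,None,fx=s,fy=s,interpolation=cv2.INTER_CUBIC))
E
python3 - <<'E'
from h import *
import pickle
for n in("top","scene"):
    c=viewer.camera(n); save(c,n+"0.png"); pickle.dump(c,open(n+".pkl","wb"))
    print(n,-c["R"].T@c["t"],c["R"].round(2).tolist())
print(bot.get_state())
E
```

```text
top [ 0.34501916 -0.15653462  1.31524154] [[-0.03, -1.0, -0.02], [-0.99, 0.03, -0.16], [0.16, 0.01, -0.99]]
scene [1.34137391 0.08897522 0.81792719] [[-0.28, 0.96, 0.0], [0.6, 0.18, -0.78], [-0.75, -0.22, -0.63]]
{'time': 0.1, 'joints': array([-68.76730001,  30.7712424 ,  -0.25348777,  88.16363142,
         0.14964106,  61.15309557,  -4.07915988]), 'qd': array([-0.01941281, -0.18018669, -0.0017487 , -0.11149211,  0.00400515,
       -0.051199  , -0.02690513]), 'effort': array([ 2.24413758e-03, -5.72075200e+01,  9.93719995e-01, -2.52228606e+01,
       -5.61584928e-02,  1.34453105e-02,  1.98140742e-05]), 'position': array([0.27475718, 0.58847117, 0.23795805]), 'eef_rot': array([-1.79912671e+02,  7.50592008e-03,  1.54978344e+02]), 'contact_force': array([-0.83275229,  0.1936469 ,  0.41014585]), 'torque': array([-0.04532286,  0.01889497,  0.06082825]), 'grasp_force': 0.0, 'grip_width': 0.08794486442484796}
```

View pics/top0.png

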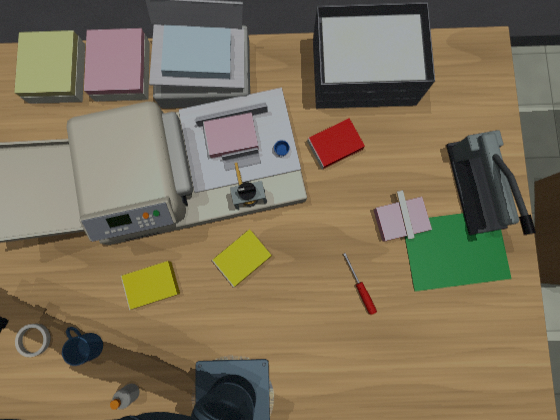

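View pics/scene0.png

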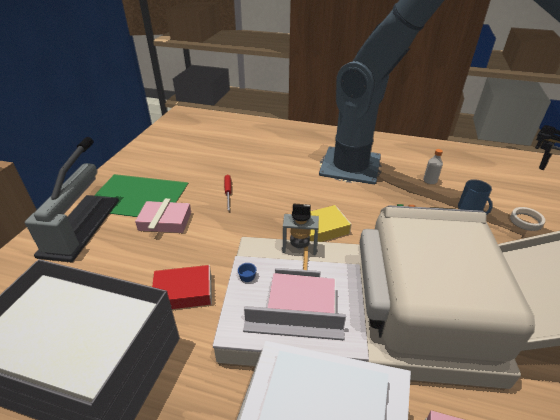

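Top view: the black knob is at about (247,190) on the grey bracket, the pink pad at (232,135) and the blue tin at (282,148). In the scene view the knob is at (301,212) and the pad at (302,293). There are three pink things: the pad on the deck (232,135), the spare under the bone (404,218), and a stack at (115,62). The first is the pad, since it lies between the guides. The knob is the only black bar on a bracket in front of the deck. Next I'll measure both and enlarge a crop.

Run:
```python
from h import *
import pickle
c=pickle.load(open("top.pkl","rb")); P=pts(c); col=c["color"].astype(int)
save(c,"k1.png",(190,90,310,225),4)
w=np.zeros(col.shape[:2],bool)
def rep(name,m):
    Q=P[m]; r=cv2.minAreaRect(np.float32(Q[:,:2])*1000); print(name,m.sum(),Q.mean(0).round(4),np.median(Q[:,2]).round(4),r)
def box(x0,y0,x1,y1):
    b=w.copy(); b[y0:y1,x0:x1]=1; return b
z=P[...,2]
hsv=cv2.cvtColor(c["color"],cv2.COLOR_RGB2HSV)
pink=(col[...,0]-col[...,1]>40)&(abs(z-.12)<.008)&box(195,100,270,165)
rep("pad",pink)
kb=box(225,165,275,220)
rep("bar",kb&(z>.213)&(z<.24)); rep("flange",kb&(z>.183)&(z<.205)); rep("brkt",kb&(abs(z-.17)<.006))
rep("deck",box(180,95,305,190)&(abs(z-.08)<.004))
rep("fixed",box(185,95,280,130)&(abs(z-.13)<.004))
white=kb&(z>.2)&(col.min(-1)>130); rep("white",white) if white.any() else print("no white")
c=pickle.load(open("scene.pkl","rb")); P2=pts(c); save(c,"k2.png",(250,180,350,330),4)
m=np.zeros(P2.shape[:2],bool); m[195:260,270:335]=1
for lo,hi in((.213,.23),(.183,.205),(.165,.175)):
    m2=m&(P2[...,2]>lo)&(P2[...,2]<hi); P_=P2[m2]; print(lo,m2.sum(),P_.mean(0).round(4) if m2.any() else 0, cv2.minAreaRect(np.float32(P_[:,:2])*1000) if m2.any() else 0)
```

```text
pad 0 [nan nan nan] nan ((0.0, 0.0), (0.0, 0.0), 0.0)
bar 82 [ 0.5833 -0.0664  0.2211] 0.2212 ((584.2991943359375, -66.57504272460938), (12.096457481384277, 44.36229705810547), 9.474045753479004)
flange 166 [ 0.5816 -0.0672  0.1951] 0.1948 ((584.4356689453125, -66.62786102294922), (46.220848083496094, 48.001564025878906), 85.85883331298828)
brkt 336 [ 0.5809 -0.0675  0.1708] 0.1707 ((584.2039184570312, -66.08676147460938), (50.50025177001953, 91.49581909179688), 11.320279121398926)
deck 5170 [ 0.762  -0.0394  0.0807] 0.0808 ((764.2410888671875, -36.201690673828125), (372.2878723144531, 301.9599914550781), 88.76728057861328)
fixed 212 [ 0.8322 -0.015   0.1299] 0.13 ((811.1964111328125, -22.63007354736328), (60.54103088378906, 216.56333923339844), 10.665979385375977)
white 8 [ 0.434  -0.1191  0.9065] 1.3152 ((464.639892578125, -107.58488464355469), (258.4520568847656, 4.8300933837890625), 23.325387954711914)
0.213 87 [ 0.5893 -0.0658  0.2194] ((588.5791015625, -66.53192138671875), (12.184103965759277, 42.958335876464844), 14.33362102508545)
0.183 158 [ 0.5977 -0.0644  0.1959] ((597.85400390625, -66.60771942138672), (29.04156494140625, 48.95825958251953), 2.3862996101379395)
0.165 370 [ 0.5945 -0.0655  0.1704] ((586.9973754882812, -67.19266510009766), (53.63648223876953, 91.02911376953125), 11.999970436096191)<stdin>:7: RuntimeWarning: Mean of empty slice.
  ret = um.true_divide(
  return _methods._mean(a, axis=axis, dtype=dtype,
  ret = ret.dtype.type(ret / rcount)
```

View pics/k1.png

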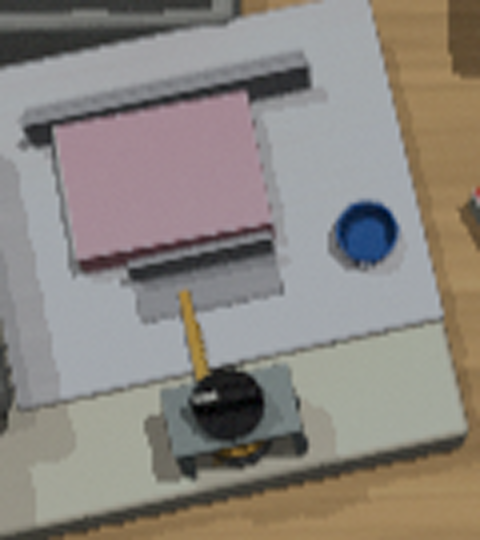

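View pics/k2.png

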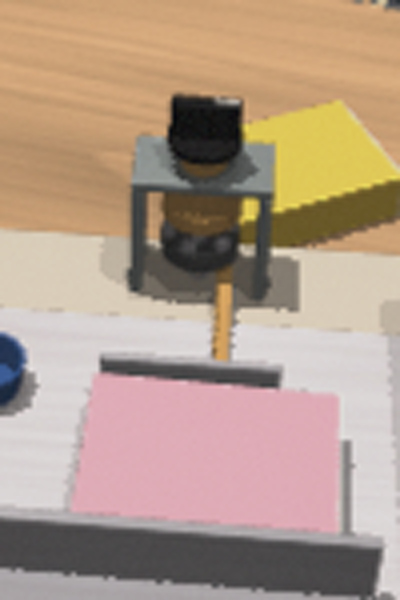

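The knob axis measures (0.584, -0.0665), with bar top z 0.221 and bar 12 x 44 mm, which match the description. The bracket top is at z 0.170 and the machine yaw is about 11.3°. The crops show the bar with its white mark at its left end (205,397), lying nearly along the machine's y, and the guide and pad just beyond it. Moving over the knob now.

Call:
arm_command(travel=[[0,0,-1],[0,0,-1],[-0.75,-0.62,0],[-0.75,-0.62,0],[-0.75,-0.62,0],[-0.75,-0.62,0],[-0.75,-0.62,0],[-0.75,-0.62,0],[-0.75,-0.62,0],[-0.75,-0.62,0]], spin=[0,0,0,0,0,0,0,0,0,0], jaw=[50,50,50,50,50,50,50,50,50,50], squeeze=25)

```text
time: 0.93
position: [0.4088, 0.3057, 0.3185]
eef_rot: [-180.0, -0.0, 155.0]
contact_force: [1.3, 1.1, 0.4]
grip_width: 0.0498
grasp_force: 0.0
```

Call:
arm_command(travel=[[-0.78,-0.65,0],[-0.78,-0.65,0],[-0.78,-0.65,0],[-0.78,-0.65,0],[-0.78,-0.65,0],[-0.78,-0.65,0],[-0.78,-0.65,0],[-0.78,-0.65,0],[-0.78,-0.65,0],[-0.78,-0.65,0]], spin=[0,0,0,0,0,0,0,0,0,0], jaw=[50,50,50,50,50,50,50,50,50,50])

```text
time: 1.77
position: [0.5815, -0.0617, 0.3185]
eef_rot: [-180.0, -0.0, 155.0]
contact_force: [-0.5, 0.2, -0.3]
grip_width: 0.0498
grasp_force: 0.0
```

Call:
arm_command(travel=[[0,0,0],[0,0,0],[0,0,0],[0,0,0],[0,0,0],[0,0,0],[0,0,0],[0,0,0],[0,0,0],[0,0,0]], spin=[1,1,1,1,1,1,1,1,1,1], jaw=[50,50,50,50,50,50,50,50,50,50])

```text
time: 2.6
position: [0.5809, -0.0598, 0.3183]
eef_rot: [-180.0, -0.0, 104.7]
contact_force: [0.2, -0.6, 0.4]
grip_width: 0.0499
grasp_force: 0.0
```

Run:
```python
from h import *
c=viewer.camera("wrist"); save(c,"w1.png"); P=pts(c); z=P[...,2]
near=np.hypot(P[...,0]-.5843,P[...,1]+.0665)
for n,lo,hi,r in(("bar",.215,.226,.03),("fl",.188,.2,.03),("br",.166,.174,.06)):
    m=(z>lo)&(z<hi)&(near<r); Q=P[m]; print(n,m.sum(),np.median(Q[:,2]) if len(Q) else 0,cv2.minAreaRect(np.float32(Q[:,:2])*1000) if len(Q) else 0)
```

```text
bar 893 0.22064720914918634 ((586.8539428710938, -67.46272277832031), (11.988064765930176, 46.105709075927734), 9.577383995056152)
fl 1876 0.19398353575013882 ((586.7632446289062, -67.22000885009766), (49.58408737182617, 48.405799865722656), 13.113150596618652)
br 2596 0.16990361468513673 ((586.86572265625, -67.55699157714844), (49.99626541137695, 91.87350463867188), 10.856888771057129)
```

View pics/w1.png

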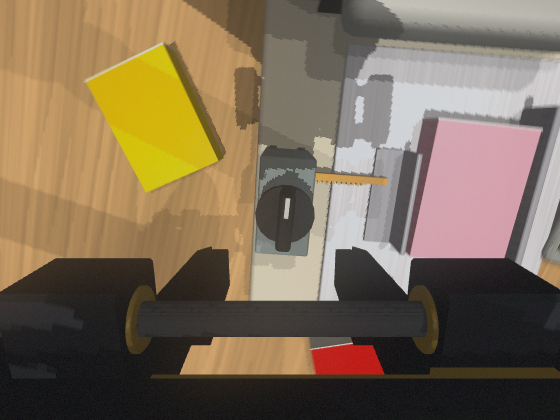

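The wrist view shows the bar centred at about (285,217) with its white mark at (286,208), at (0.5868, -0.0674) with yaw 9.6°. The three cameras agree to 2 mm. Descending and gripping.

Call:
arm_command(travel=[[0,0,0],[-0.2,0.1,0],[0,0,0.5],[0,0,0.5],[0,0,0.5],[0,0,0.5],[0,0,0.5],[0,0,0.3],[0,0,0.2],[0,0,0]], spin=[1,0,0,0,0,0,0,0,0,0], jaw=[50,50,50,50,50,50,50,50,50,50])

```text
time: 3.48
position: [0.5859, -0.0673, 0.1973]
eef_rot: [-179.9, -0.0, 100.0]
contact_force: [-0.4, 0.2, 0.4]
grip_width: 0.0497
grasp_force: 0.0
```

Call:
arm_command(travel=[[0,0,0],[0,0,0],[0,0,0],[0,0,0],[0,0,0],[0,0,0],[0,0,0],[0,0,0],[0,0,0],[0,0,0]], spin=[0,0,0,0,0,0,0,0,0,0], jaw=[40,25,8,8,8,8,8,8,8,8], squeeze=20)

```text
time: 4.32
position: [0.5859, -0.0672, 0.1986]
eef_rot: [-179.9, -0.0, 100.0]
contact_force: [-3.4, -0.8, 2.4]
grip_width: 0.0118
grasp_force: 20.0
```

Gripped: opening 11.8 mm at 20 N. Pressing down about 5 mm in small steps.

Call:
arm_command(travel=[[0,0,0.02],[0,0,0.02],[0,0,0.02],[0,0,0.02],[0,0,0.01],[0,0,0],[0,0,0],[0,0,0],[0,0,0],[0,0,0]], spin=[0,0,0,0,0,0,0,0,0,0], jaw=[8,8,8,8,8,8,8,8,8,8])

```text
time: 5.15
position: [0.586, -0.0672, 0.1951]
eef_rot: [-179.9, -0.0, 100.0]
contact_force: [-5.8, -1.0, 3.9]
grip_width: 0.0115
grasp_force: 20.0
```

```bash
cat > st.py <<'E'
from h import *
s=bot.get_state(); print(s["time"],s["position"].round(4),s["eef_rot"].round(2),s["contact_force"].round(2),s["torque"].round(3),s["joints"][6].round(2))
E
python3 st.py
```

```text
5.15 [ 0.586  -0.0672  0.1951] [-1.7993e+02 -2.0000e-02  9.9970e+01] [-5.81 -0.96  3.89] [-0.154  1.195  0.028] 26.91
```

Call:
arm_command(travel=[[0,-0.01,0.01],[0,-0.01,0.01],[0,0,0.01],[0,0,0.01],[0,0,0],[0,0,0],[0,0,0],[0,0,0],[0,0,0],[0,0,0]], spin=[0,0,0,0,0,0,0,0,0,0], jaw=[8,8,8,8,8,8,8,8,8,8])

```text
time: 5.98
position: [0.586, -0.0673, 0.1942]
eef_rot: [180.0, -0.0, 100.0]
contact_force: [-5.3, 0.9, 8.1]
grip_width: 0.0116
grasp_force: 20.0
```

```bash
python3 st.py
```

```text
5.9833 [ 0.586  -0.0673  0.1942] [ 1.7997e+02 -1.0000e-02  9.9970e+01] [-5.33  0.9   8.06] [-0.041  1.19  -0.022] 26.98
```

Tooth tips are touching (z force 8 N, shift about 4.4 mm). Pressing slightly more and rocking clockwise, 10° per call.

Call:
arm_command(travel=[[0,0,0.02],[0,0,0.01],[0,0,0],[0,0,0],[0,0,0],[0,0,0],[0,0,0],[0,0,0],[0,0,0],[0,0,0]], spin=[0,0.25,0.25,0.25,0.25,0.25,0.25,0.25,0.25,0], jaw=[8,8,8,8,8,8,8,8,8,8])

```text
time: 6.82
position: [0.5861, -0.0673, 0.1932]
eef_rot: [180.0, -0.0, 89.9]
contact_force: [-5.0, -0.3, 9.5]
grip_width: 0.0117
grasp_force: 20.0
```

```bash
python3 st.py
```

```text
6.8167 [ 0.5861 -0.0673  0.1932] [ 1.7996e+02 -1.0000e-02  8.9930e+01] [-5.04 -0.31  9.5 ] [-0.029  1.338  0.057] 18.42
```

Call:
arm_command(travel=[[0,0,0],[0,0,0],[0,0,0],[0,0,0],[0,0,0],[0,0,0],[0,0,0],[0,0,0],[0,0,0],[0,0,0]], spin=[0.25,0.25,0.25,0.25,0.25,0.25,0.25,0.25,0,0], jaw=[8,8,8,8,8,8,8,8,8,8])

```text
time: 7.65
position: [0.5862, -0.0673, 0.1932]
eef_rot: [179.9, -0.0, 80.0]
contact_force: [-5.1, -0.2, 10.2]
grip_width: 0.0116
grasp_force: 20.0
```

```bash
python3 st.py
```

```text
7.65 [ 0.5862 -0.0673  0.1932] [ 1.7995e+02 -2.0000e-02  7.9980e+01] [-5.11 -0.24 10.22] [-0.031  1.153  0.123] 9.93
```

Call:
arm_command(travel=[[0,0,0],[0,0,0],[0,0,0],[0,0,0],[0,0,0],[0,0,0],[0,0,0],[0,0,0],[0,0,0],[0,0,0]], spin=[0.25,0.25,0.25,0.25,0.25,0.25,0,0,0,0], jaw=[8,8,8,8,8,8,8,8,8,8])

```text
time: 8.48
position: [0.5863, -0.0673, 0.1932]
eef_rot: [179.9, -0.0, 72.5]
contact_force: [-4.2, 0.9, 8.0]
grip_width: 0.0119
grasp_force: 20.0
```

```bash
python3 st.py
```

```text
8.4833 [ 0.5863 -0.0673  0.1932] [ 1.7994e+02 -3.0000e-02  7.2490e+01] [-4.2   0.94  8.02] [-0.069  1.235  0.037] 3.56
```

The force dropped by 2 N, so I'll probe by pressing about 0.8 mm more without turning.

Call:
arm_command(travel=[[0,0,0.01],[0,0,0.01],[0,0,0],[0,0,0],[0,0,0],[0,0,0],[0,0,0],[0,0,0],[0,0,0],[0,0,0]], spin=[0,0,0,0,0,0,0,0,0,0], jaw=[8,8,8,8,8,8,8,8,8,8])

```text
time: 9.32
position: [0.5863, -0.0673, 0.1926]
eef_rot: [179.9, -0.0, 72.5]
contact_force: [-5.4, -1.0, 10.9]
grip_width: 0.0119
grasp_force: 20.0
```

```bash
python3 st.py
python3 - <<'E'
from h import *
import pickle
a=pickle.load(open("scene.pkl","rb")); b=viewer.camera("scene")
box=(270,190,340,270)
s=[cv2.resize(c["color"][box[1]:box[3],box[0]:box[2],::-1],None,fx=5.5,fy=5.5,interpolation=cv2.INTER_CUBIC) for c in(a,b)]
cv2.imwrite("pics/cmp.png",np.hstack(s))
E
```

```text
9.3167 [ 0.5863 -0.0673  0.1926] [ 1.7994e+02 -3.0000e-02  7.2490e+01] [-5.4  -1.04 10.93] [0.069 1.353 0.039] 3.59
```

View pics/cmp.png

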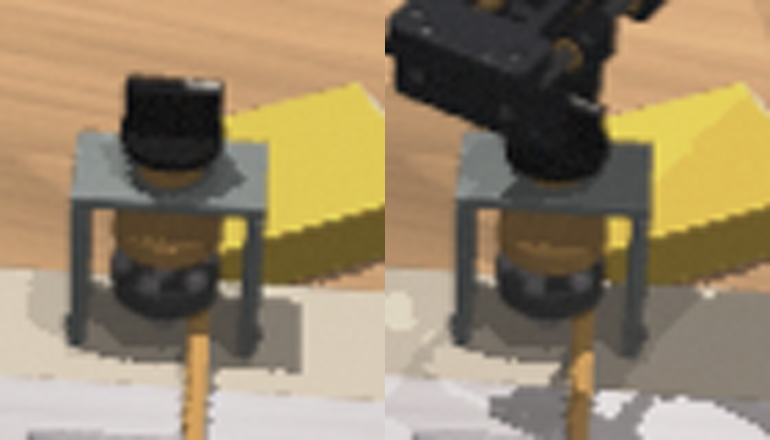

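The knob is lower but the sleeve still rests on tooth tips (dark ring around (165,275) left and (550,275) right, with no overlap). It isn't meshed yet, so I keep rocking.

Call:
arm_command(travel=[[0,0,0],[0,0,0],[0,0,0],[0,0,0],[0,0,0],[0,0,0],[0,0,0],[0,0,0],[0,0,0],[0,0,0]], spin=[0.25,0.25,0.25,0.25,0.25,0.25,0,0,0,0], jaw=[8,8,8,8,8,8,8,8,8,8])

```text
time: 10.2
position: [0.5864, -0.0673, 0.1926]
eef_rot: [179.9, -0.0, 65.0]
contact_force: [-5.4, -0.3, 10.3]
grip_width: 0.0118
grasp_force: 20.0
```

```bash
python3 st.py
```

```text
10.2 [ 0.5864 -0.0673  0.1926] [ 1.7993e+02 -4.0000e-02  6.4990e+01] [-5.41 -0.25 10.29] [-0.025  1.252  0.046] -2.75
```

Call:
arm_command(travel=[[0,0,0],[0,0,0],[0,0,0],[0,0,0],[0,0,0],[0,0,0],[0,0,0],[0,0,0],[0,0,0],[0,0,0]], spin=[0.25,0.25,0.25,0.25,0.25,0.25,0,0,0,0], jaw=[8,8,8,8,8,8,8,8,8,8])

```text
time: 11.03
position: [0.5862, -0.0673, 0.1916]
eef_rot: [179.9, -0.0, 57.5]
contact_force: [-0.8, -1.3, 2.0]
grip_width: 0.0119
grasp_force: 20.0
```

```bash
python3 st.py
```

```text
11.0333 [ 0.5862 -0.0673  0.1916] [ 1.7995e+02 -1.0000e-02  5.7500e+01] [-0.84 -1.29  1.96] [-0.275  0.287  0.004] -9.08
```

The force fell from 10 to 2 N and the knob dropped, so the teeth are in the gaps. Pushing straight home.

Call:
arm_command(travel=[[0,0,0.02],[0,0,0.02],[0,0,0.02],[0,0,0.02],[0,0,0.02],[0,0,0.02],[0,0,0],[0,0,0],[0,0,0],[0,0,0]], spin=[0,0,0,0,0,0,0,0,0,0], jaw=[8,8,8,8,8,8,8,8,8,8])

```text
time: 11.87
position: [0.5864, -0.0674, 0.188]
eef_rot: [179.9, -0.1, 57.5]
contact_force: [-3.0, 0.6, 13.4]
grip_width: 0.0122
grasp_force: 20.0
```

```bash
python3 st.py
```

```text
11.8667 [ 0.5864 -0.0674  0.188 ] [ 1.7995e+02 -7.0000e-02  5.7470e+01] [-3.01  0.63 13.39] [-0.082  0.849  0.034] -8.88
```

Call:
arm_command(travel=[[0,0,0.02],[0,0,0.02],[0,0,0.01],[0,0,0],[0,0,0],[0,0,0],[0,0,0],[0,0,0],[0,0,0],[0,0,0]], spin=[0,0,0,0,0,0,0,0,0,0], jaw=[8,8,8,8,8,8,8,8,8,8])

```text
time: 12.7
position: [0.5867, -0.0675, 0.1878]
eef_rot: [179.9, -0.1, 57.5]
contact_force: [-7.9, 1.5, 28.0]
grip_width: 0.0121
grasp_force: 20.0
```

```bash
python3 st.py
python3 - <<'E'
from h import *
import pickle
a=pickle.load(open("scene.pkl","rb")); b=viewer.camera("scene")
box=(270,190,340,270)
s=[cv2.resize(c["color"][box[1]:box[3],box[0]:box[2],::-1],None,fx=5.5,fy=5.5,interpolation=cv2.INTER_CUBIC) for c in(a,b)]
cv2.imwrite("pics/cmp2.png",np.hstack(s))
E
```

```text
12.7 [ 0.5867 -0.0675  0.1878] [ 1.7993e+02 -1.4000e-01  5.7470e+01] [-7.88  1.45 28.03] [0.209 1.968 0.024] -8.79
```

View pics/cmp2.png

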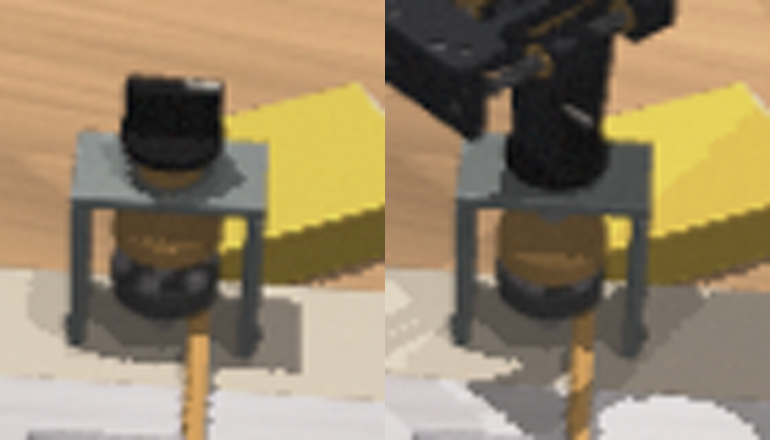

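Home on the stop: 28 N with no further travel, and the sleeve is clearly lower over the ring at (550,280). I'll ease the press and start turning clockwise.

Call:
arm_command(travel=[[0,0,-0.02],[0,0,-0.02],[0,0,0],[0,0,0],[0,0,0],[0,0,0],[0,0,0],[0,0,0],[0,0,0],[0,0,0]], spin=[0,0,0.25,0.25,0.25,0.25,0.25,0.25,0.25,0.25], jaw=[8,8,8,8,8,8,8,8,8,8])

```text
time: 13.58
position: [0.5865, -0.0675, 0.188]
eef_rot: [179.9, -0.1, 47.4]
contact_force: [-4.1, -0.3, 16.0]
grip_width: 0.0121
grasp_force: 20.0
```

```bash
cat > g.py <<'E'
from h import *
# guide/pad positions along folder x relative to fixed guide, from top+scene views, in folder frame
a=np.deg2rad(11.0); ex=np.array([np.cos(a),np.sin(a)]); ey=np.array([-ex[1],ex[0]]); O=np.array([.586,-.0672])+.095*ex
for n in("top","scene"):
    c=viewer.camera(n); P=pts(c); X=(P[...,:2]-O)@ex; Y=(P[...,:2]-O)@ey; z=P[...,2]; col=c["color"].astype(int)
    pink=(col[...,0]-col[...,1]>25)&(abs(z-.12)<.006)&(X>.02)&(X<.17)&(abs(Y)<.11)
    k=pink&(abs(Y)<.04)
    r=cv2.minAreaRect(np.float32(np.c_[X[pink],Y[pink]])*1000) if pink.any() else 0
    def e(m): return [np.percentile(X[m],q).round(4) for q in(3,50,97)] if m.any() else None
    print(n,"pad rect",r,"pad x",e(k),"guide",e((abs(z-.124)<.006)&~pink&(X>.0)&(X<.075)&(abs(Y)<.04)),"fixed",e((abs(z-.13)<.004)&(X>.14)&(X<.18)&(abs(Y)<.06)))
E
python3 st.py; python3 g.py
```

```text
13.5833 [ 0.5865 -0.0675  0.188 ] [ 1.7995e+02 -9.0000e-02  4.7420e+01] [-4.11 -0.32 15.99] [-0.063  1.005  0.06 ] -17.3
top pad rect ((112.56035614013672, 15.781944274902344), (143.74923706054688, 79.2462387084961), 87.0948715209961) pad x [np.float64(0.0918), np.float64(0.1273), np.float64(0.1495)] guide [np.float64(0.0707), np.float64(0.0734), np.float64(0.074)] fixed [np.float64(0.1519), np.float64(0.1589), np.float64(0.1647)]
scene pad rect ((101.72784423828125, 13.80910873413086), (146.67758178710938, 105.29171752929688), 88.75653076171875) pad x [np.float64(0.0538), np.float64(0.1045), np.float64(0.1486)] guide [np.float64(0.0363), np.float64(0.0404), np.float64(0.0431)] fixed [np.float64(0.1588), np.float64(0.1643), np.float64(0.1673)]
```

```bash
cat > g.py <<'E'
from h import *
import pickle
a=np.deg2rad(11.0); ex=np.array([np.cos(a),np.sin(a)]); ey=np.array([-ex[1],ex[0]]); O=np.array([.586,-.0672])+.095*ex
for n,c in(("base",pickle.load(open("scene.pkl","rb"))),("now",viewer.camera("scene"))):
    P=pts(c); X=(P[...,:2]-O)@ex*1000; Y=(P[...,:2]-O)@ey*1000; z=P[...,2]; col=c["color"].astype(int)
    pink=(col[...,0]-col[...,1]>25)&(abs(z-.12)<.006)&(X>20)&(X<170)&(abs(Y)<110)
    g=(z>.105)&(z<.128)&~pink&(X>20)&(X<75)&(abs(Y)<52)
    f=(z>.115)&(z<.134)&(X>140)&(X<180)&(abs(Y)<60)
    r=cv2.minAreaRect(np.float32(np.c_[X[pink],Y[pink]]))
    e=lambda m:np.percentile(X[m],(5,25,50,75,95)).round(1)
    # near pad edge by lines of Y: fit
    ys=np.arange(-40,70,6); xs=[X[pink&(abs(Y-y)<3)].min() for y in ys]; s,b=np.polyfit(ys,xs,1)
    print(n,"pad",np.round(r[0],1),np.round(r[1],1),round(r[2],2),"near edge",round(b,2),"slope",round(s,4),"guide",e(g),"fixed",e(f))
E
python3 g.py
```

```text
base pad [100.   13.9] [146.4 104.7] 88.7 near edge 50.67 slope 0.018 guide [36.9 39.8 40.8 41.6 42.6] fixed [141.4 147.7 162.7 166.1 167.2]
now pad [101.7  13.7] [146.7 104.9] 88.91 near edge 50.76 slope 0.0174 guide [37.4 39.5 40.6 41.4 43. ] fixed [142.1 148.  162.9 165.8 167.1]
```

The guide has hardly moved, so I was only taking up play. Turning 30° more before the next look.

Call:
arm_command(travel=[[0,0,0],[0,0,0],[0,0,0],[0,0,0],[0,0,0],[0,0,0],[0,0,0],[0,0,0],[0,0,0],[0,0,0]], spin=[0.3,0.3,0.3,0.3,0.3,0.3,0.3,0.3,0.3,0.3], jaw=[8,8,8,8,8,8,8,8,8,8])

```text
time: 14.57
position: [0.5866, -0.0676, 0.188]
eef_rot: [180.0, -0.1, 32.4]
contact_force: [-3.6, -0.8, 16.1]
grip_width: 0.0117
grasp_force: 20.0
```

Call:
arm_command(travel=[[0,0,0],[0,0,0],[0,0,0],[0,0,0],[0,0,0],[0,0,0],[0,0,0],[0,0,0],[0,0,0],[0,0,0]], spin=[0.3,0.3,0.3,0.3,0.3,0.3,0.3,0.3,0.3,0.2], jaw=[8,8,8,8,8,8,8,8,8,8])

```text
time: 15.4
position: [0.5866, -0.0677, 0.188]
eef_rot: [180.0, -0.1, 17.9]
contact_force: [-3.0, -0.1, 15.6]
grip_width: 0.0121
grasp_force: 20.0
```

```bash
python3 st.py; python3 g.py
```

```text
15.4 [ 0.5866 -0.0677  0.188 ] [ 1.7996e+02 -1.1000e-01  1.7920e+01] [-2.99 -0.13 15.61] [-0.135  0.927  0.163] -41.92
base pad [100.   13.9] [146.4 104.7] 88.7 near edge 50.67 slope 0.018 guide [36.9 39.8 40.8 41.6 42.6] fixed [141.4 147.7 162.7 166.1 167.2]
now pad [101.5  13.9] [146.4 105.4] 88.69 near edge 51.05 slope 0.0225 guide [43.4 45.9 47.4 48.2 49.5] fixed [141.4 147.9 163.1 165.9 167.3]
```

The guide has travelled about 6.7 mm and the drive torque shows (0.16 N m). Turning 12° more.

Call:
arm_command(travel=[[0,0,0],[0,0,0],[0,0,0],[0,0,0],[0,0,0],[0,0,0],[0,0,0],[0,0,0],[0,0,0],[0,0,0]], spin=[0.3,0.3,0.3,0.3,0.3,0.3,0.3,0.3,0,0], jaw=[8,8,8,8,8,8,8,8,8,8])

```text
time: 16.28
position: [0.5866, -0.0679, 0.188]
eef_rot: [180.0, -0.1, 6.0]
contact_force: [-3.7, -0.8, 15.4]
grip_width: 0.012
grasp_force: 20.0
```

```bash
python3 st.py; python3 g.py;python3 g.py|tail -1
```

```text
16.2833 [ 0.5866 -0.0679  0.188 ] [ 1.7996e+02 -1.2000e-01  5.9700e+00] [-3.65 -0.78 15.38] [-0.093  0.93   0.102] -51.85
base pad [100.   13.9] [146.4 104.7] 88.7 near edge 50.67 slope 0.018 guide [36.9 39.8 40.8 41.6 42.6] fixed [141.4 147.7 162.7 166.1 167.2]
now pad [101.3  14.4] [145.6 103. ] 89.08 near edge 52.49 slope 0.0152 guide [45.9 48.5 50.1 51.1 52.4] fixed [141.8 147.7 163.  165.8 167.2]
now pad [101.6  14.6] [145.3 104.1] 89.4 near edge 52.52 slope 0.0138 guide [46.1 48.5 50.3 51.2 52.3] fixed [141.6 147.8 162.8 165.8 167.1]
```

Call:
arm_command(travel=[[0,0,0],[0,0,0],[0,0,0],[0,0,0],[0,0,0],[0,0,0],[0,0,0],[0,0,0],[0,0,0],[0,0,0]], spin=[0.2,0.2,0.2,0.2,0.2,0.2,0,0,0,0], jaw=[8,8,8,8,8,8,8,8,8,8])

```text
time: 17.22
position: [0.5866, -0.068, 0.188]
eef_rot: [180.0, -0.1, -0.0]
contact_force: [-2.9, -1.2, 14.9]
grip_width: 0.0119
grasp_force: 20.0
```

```bash
python3 st.py; for i in 1 2 3; do python3 g.py|tail -1; done
```

```text
17.2167 [ 0.5866 -0.068   0.188 ] [ 1.7998e+02 -1.3000e-01 -2.0000e-02] [-2.88 -1.18 14.9 ] [-0.169  0.906  0.139] -56.83
now pad [102.   15.4] [147.3 101.3] 89.36 near edge 53.72 slope -0.0022 guide [47.7 50.1 51.4 52.2 54.3] fixed [141.5 147.8 162.9 165.9 167.1]
now pad [102.1  15.3] [147.2 100.8] 89.28 near edge 53.85 slope 0.0009 guide [47.5 49.6 51.4 52.4 53.6] fixed [141.4 147.7 163.1 165.9 167.2]
now pad [102.1  15.2] [100.9 146.7] 0.11 near edge 53.37 slope 0.0111 guide [48.1 49.8 51.6 52.3 54.1] fixed [141.6 147.7 163.  165.9 167.2]
```

Call:
arm_command(travel=[[0,0,0],[0,0,0],[0,0,0],[0,0,0],[0,0,0],[0,0,0],[0,0,0],[0,0,0],[0,0,0],[0,0,0]], spin=[0.1,0.1,0.1,0.1,0,0,0,0,0,0], jaw=[8,8,8,8,8,8,8,8,8,8])

```text
time: 18.2
position: [0.5867, -0.068, 0.188]
eef_rot: [180.0, -0.1, -2.0]
contact_force: [-2.5, -1.2, 15.0]
grip_width: 0.012
grasp_force: 20.0
```

```bash
python3 st.py; for i in 1 2 3; do python3 g.py|tail -1; done; python3 st.py; python3 -c "
from h import *
c=viewer.camera('top'); save(c,'t2.png',(190,90,310,225),4)"
```

```text
18.2 [ 0.5867 -0.068   0.188 ] [ 1.7998e+02 -1.3000e-01 -2.0200e+00] [-2.49 -1.2  15.01] [-0.197  0.916  0.146] -58.49
now pad [102.7  15.3] [146.5 101. ] 89.68 near edge 54.02 slope 0.0047 guide [48.3 50.6 52.1 53.2 54.6] fixed [141.6 148.1 163.  165.9 167.1]
now pad [102.8  15.1] [101.3 146.3] 0.35 near edge 53.87 slope 0.0002 guide [48.4 50.4 51.9 52.8 53.9] fixed [141.6 147.6 162.7 165.9 167.1]
now pad [102.2  15.3] [146.7 102.1] 89.72 near edge 54.0 slope 0.0099 guide [48.  50.4 51.8 52.9 54.5] fixed [141.3 148.  163.  165.8 167.2]
18.35 [ 0.5866 -0.068   0.188 ] [ 1.7998e+02 -1.2000e-01 -2.0200e+00] [-3.8  -0.64 14.6 ] [-0.17   0.862  0.146] -58.49
```

View pics/t2.png

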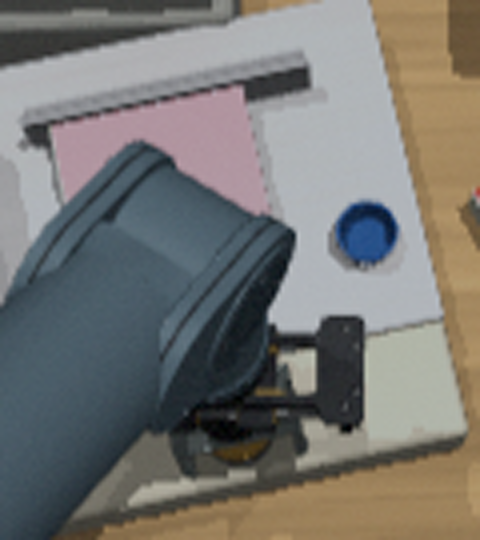

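The top view shows the pad's far edge flush against the fixed guide along (50,125)–(245,85), with the tin untouched at (366,232). Guide travel measures about 11.2 mm, slope is about 0.005 rad and the torque shows no squeeze. Easing the press, letting go, then rising.

Call:
arm_command(travel=[[0,0,-0.01],[0,0,-0.01],[0,0,-0.01],[0,0,0],[0,0,0],[0,0,0],[0,0,0],[0,0,0],[0,0,0],[0,0,0]], spin=[0,0,0,0,0,0,0,0,0,0], jaw=[8,8,8,8,14,20,30,40,50,50])

```text
time: 19.23
position: [0.5857, -0.067, 0.1873]
eef_rot: [-180.0, 0.0, -2.0]
contact_force: [0.7, -0.2, -0.5]
grip_width: 0.0443
grasp_force: 0.0
```

Call:
arm_command(travel=[[0,0,0],[0,0,0],[0,0,-0.1],[0,0,-0.2],[0,0,-0.4],[0,0,-0.5],[0,0,-0.5],[0,0,-0.5],[0,0,-0.3],[0,0,0]], spin=[0,0,0,0,0,0,0,0,0,0], jaw=[50,50,50,50,50,50,50,50,50,50])

```text
time: 20.07
position: [0.5872, -0.0679, 0.2905]
eef_rot: [180.0, -0.3, -2.0]
contact_force: [0.8, -0.6, -0.3]
grip_width: 0.05
grasp_force: 0.0
```

```bash
python3 st.py; for i in 1 2 3; do python3 g.py|tail -1; done
python3 - <<'E'
from h import *
c=viewer.camera("wrist"); P=pts(c); z=P[...,2]; near=np.hypot(P[...,0]-.5863,P[...,1]+.0672)
for n,lo,hi,r in(("bar",.203,.226,.03),("fl",.176,.2,.03),("br",.166,.174,.06)):
    m=(z>lo)&(z<hi)&(near<r); print(n,m.sum(),np.median(z[m]) if m.any() else 0)
a=viewer.camera("scene"); save(a,"end.png",(200,170,400,320),4)
E
```

```text
20.0667 [ 0.5872 -0.0679  0.2905] [180.    -0.27  -2.03] [ 0.82 -0.61 -0.27] [-0.024  0.14  -0.03 ] -63.24
now pad [102.2  14.8] [145.7 101.6] 89.86 near edge 54.28 slope 0.0045 guide [48.2 50.3 51.8 52.9 54.2] fixed [141.6 147.8 163.  165.9 167.2]
now pad [101.9  14.8] [145.8 101.1] 89.98 near edge 54.49 slope -0.0078 guide [48.2 50.4 51.7 52.9 54. ] fixed [141.5 147.7 162.8 165.9 167.2]
now pad [102.8  14.7] [145.6 101.9] 89.71 near edge 54.08 slope 0.001 guide [47.8 50.6 51.7 52.8 54.4] fixed [141.6 147.9 162.9 165.9 167.2]
bar 1061 0.20964885957090013
fl 2259 0.18300025625122365
br 3715 0.16994715833642016
```

View pics/end.png

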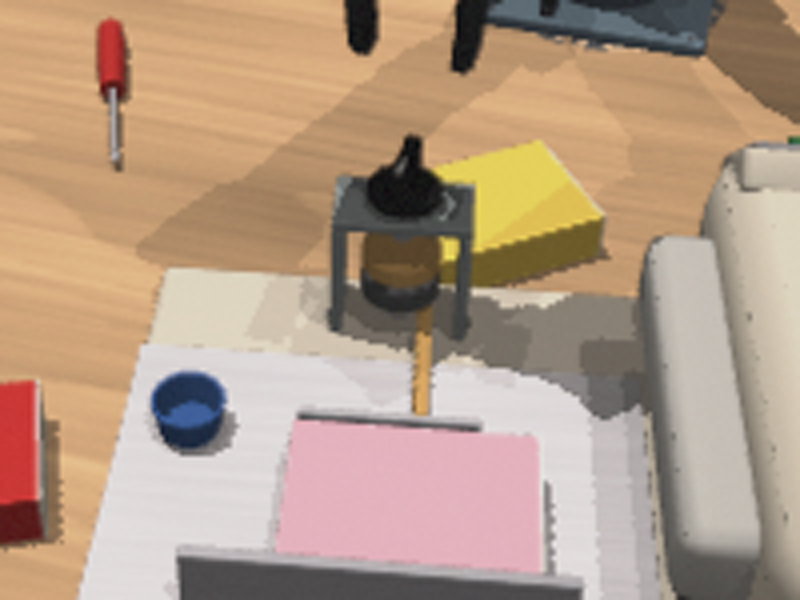

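The knob is home (bar top 0.2207 → 0.2096 m, so 11 mm), the pad is square against the guide, the gripper is clear and the bystanders are unmoved. Handing in.

```bash
python3 -c "
from bench import bot
print(bot.close_job())"
```

```text
the job is handed in; nothing more can be done
None
```

The job is handed in, verdict not shown: the gear is in mesh and fully home (about 11 mm down), the pad is square and snug at roughly 11.2 mm of guide travel, the knob is released, and the clip tin and screwdriver look unmoved in the final view; the arm never went near the spare pad and bone, which I did not re-check.

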